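# Start the covered slow cooker on high

## Task

Two identical slow cookers stand side by side on the pantry counter. Start the one whose pan has its lid on: push its slide lever with a fingertip from off at the left, past the low notch, all the way to high at the right-hand end, and then press its round start button fully in and let go. Leave the other cooker's controls, the pans, the lid and everything else on the counter as they are.

Things in the scene. Friction and masses are not known exactly. Their poses are not given: they have to be found in the camera images.
- cooker_covered: Slow cooker to start (pan has the lid on): fixed slab 310 (x) x 240 (y) x 60 high; origin: centre of underside; own -x faces the robot, own y is its left. Front 105 mm of the top is the control deck: slide lever on the left, round start button on the right. Pan behind it: front face 74 mm behind the lever's line, rim 145 above the counter, lid's knob to 179.
- lever_covered (a joint): Slide lever: 0 = off (left end), 0.026 m = low (first detent), 0.052 m = high (second detent, against the end stop at the right). It slides along the base's own -y (towards the robot's right). A sprung detent pulls it into the nearest notch; about 7 N takes it over the humps at 0.013 and 0.039. Starts at off.
- lever_covered_top (a point): Centre of the top of the lever's black knob: 26 (base's x) x 14 (base's y, the way it slides) x 30 mm high, from 10 to 40 mm above the deck; so the flat face to push lies 7 mm to the left of this point. Axes as the base's.
- start_covered (a joint): Round push button: 0 = out, 0.006 m = fully in; springs back; fully in takes about 5 N, straight down. Press beyond 0.0045.
- start_covered_top (a point): Centre of the top face of the round button, 28 mm diameter, 160 mm to the right of the lever's off place (base's -y), on the same line across the deck.
- pan_covered: Loose white stoneware pan, 190 x 220 x 85 high outside, 1.8 kg, origin at the centre of its underside, standing on the heating base.
- cooker_open: The other, identical slow cooker (pan without lid), to be left alone: fixed slab 310 (x) x 240 (y) x 60 high; origin: centre of underside; own -x faces the robot, own y is its left. Front 105 mm of the top is the control deck: slide lever on the left, round start button on the right. Pan behind it: front face 74 mm behind the lever's line, rim 145 above the counter.
- lever_open (a joint): Slide lever: 0 = off (left end), 0.026 m = low (first detent), 0.052 m = high (second detent, against the end stop at the right). It slides along the base's own -y (towards the robot's right). A sprung detent pulls it into the nearest notch; about 7 N takes it over the humps at 0.013 and 0.039. Starts at off and must stay there.
- lever_open_top (a point): Centre of the top of the lever's black knob: 26 (base's x) x 14 (base's y, the way it slides) x 30 mm high, from 10 to 40 mm above the deck; so the flat face to push lies 7 mm to the left of this point. Axes as the base's.
- start_open (a joint): Round push button: 0 = out, 0.006 m = fully in; springs back; fully in takes about 5 N, straight down. Leave alone.
- start_open_top (a point): Centre of the top face of the round button, 28 mm diameter, 160 mm to the right of the lever's off place (base's -y), on the same line across the deck.
- pan_open: Loose white stoneware pan, 190 x 220 x 85 high outside, 1.8 kg, origin at the centre of its underside, standing on the heating base.
- lid: Loose steel lid lying on the covered cooker's pan: plate 190 x 220 x 12 with a black knob, 34 high in all; origin at the centre of its underside.
- spice_jar: Loose bystander: small screw-top jar, 40 dia x 85 high, standing between the two cookers; origin at the centre of its underside.
- mug: Loose bystander: white mug, 64 dia x 80 high, right of the cookers; origin at the centre of its underside.
- salt_shaker: Loose bystander: small steel shaker, 36 dia x 75 high, between the two cookers, farther back; origin at the centre of its underside.
- soup_can: Loose bystander: food can, 68 dia x 100 high, left of the cookers; origin at the centre of its underside.
- cereal_box: Loose bystander: cardboard packet, 60 x 150 x 200 high, left of the cookers; origin at the centre of its underside.
- pepper_mill: Loose bystander: turned wooden mill, 52 dia x 130 high, right of the cookers; origin at the centre of its underside.
- spoon: Loose bystander: wooden spoon lying at the front right, about 20 cm long.
- tea_tin: Loose bystander: steel tin, 70 x 90 x 75 high, at the front left; origin at the centre of its underside.

How it is judged:
On the way, in this order (a step that is already met when the one before it is completed fails the run):
1. the covered cooker's lever is pushed past low to high (value of joint lever_covered above 0.048 m), for 0.2 s.
2. its start button is pressed fully in (value of joint start_covered above 0.0045 m), for 0.05 s.
At the end, for the whole second after the job is handed in: Covered cooker: lever in its high notch (at least 48 of 52 mm), start button pressed after that and out again (under 1.5 mm). Other cooker: lever at off (under 4 mm), button out. Pans and lid within 15 mm and other things within 30 mm of where they stood (value of joint lever_covered above 0.048 m and value of joint each of start_covered, start_open below 0.0015 m and value of joint lever_open below 0.004 m and distance of each of pan_covered, pan_open, lid from where it was at the start of the episode below 0.015 m and distance of each of spice_jar, mug, salt_shaker, soup_can, cereal_box, pepper_mill, spoon, tea_tin from where it was at the start of the episode below 0.03 m); the robot touches nothing.
It fails at once if the start button is pressed before the lever is on high (value of joint start_covered above 0.0045 m and value of joint lever_covered below 0.047 m).
It fails at once if the other cooker's lever or button is operated (value of joint lever_open above 0.01 m or value of joint start_open above 0.0035 m).
It fails at once if a pan or the lid is lifted or shoved by more than 15 mm (distance of any of pan_covered, pan_open, lid from where it was at the start of the episode above 0.015 m).
It fails at once if a bystander is picked up, knocked over or moved by more than 30 mm (distance of any of spice_jar, mug, salt_shaker, soup_can, cereal_box, pepper_mill, spoon, tea_tin from where it was at the start of the episode above 0.03 m or angle between any of spice_jar, mug, salt_shaker, soup_can, cereal_box, pepper_mill, tea_tin's own z axis and vertical above 0.6 rad).
It also fails if it takes over 40 s, if anything falls off the work surface, if the arm or the gripper's body presses on something with over 40 N, if the wrist force passes 120 N, or if a joint passes its speed limit or range.

## Robot

A 6-joint arm with a two-finger parallel gripper is mounted at the origin on the work surface. World frame = base frame: x ahead of the robot, y to its left, z up, the work surface at z = 0. Lengths are in m, angles in rad, forces in N, time in s.
With the tool pointing down it reaches from about 0.35 to 0.775 m from the base axis. Payload 7.3 kg.
Tool frame: the origin (TCP) lies between the finger pads; the fingertips stand 8 mm ahead of it and the grasp point (between the pads) lies 11 mm behind it (robot.nose_length is the distance from the TCP to the fingertips, in m); z points along the fingers, y is the line along which they close (so a half turn about z gives the same grasp; the last joint's range is limited). The gripper opens to 92 mm and grips with 3 to 60 N. Pads are 19 mm wide; open, the fingers measure 130 mm over their backs; the gripper's body (75 mm by 190 mm) begins 47 mm behind the grasp point.
Start: joints at [1.127, 0.342, 1.524, -0, 1.275, -0.146], TCP at [0.154, 0.502, 0.235] pointing down, gripper open.
Joint ranges: [-2.53, 2.53], [-0.77, 2.02], [0.04, 2.7], [-1, 4.14], [0.28, 2.66], [-3.11, 3.11]. Speed limits (rad/s): [2.57, 2.57, 3.14, 3.14, 3.14, 3.14].

## Interface

Orientations are given as [roll, pitch, yaw] about the fixed x, y, z axes, in that order (R = Rz(yaw) Ry(pitch) Rx(roll)).
In Python, from cell import robot gives the robot as it stands. The module is installed in compiled form; this text tells all that it offers.
- The arm moves only by the shell command python3 -m jog 'ROWS' [FORCE]. ROWS is JSON, a list that holds one entry, the list of rows, each a list of 5 numbers: the gripper's target within -1 to 1 (fully open at 1, half-way at 0, shut at -1), then the shift along the tool's x, y, z in m, then the turn about the tool's z in rad. A call has 1 to 5 rows; each row is the pose to reach, as a shift and turn from the pose commanded when the call began, along the tool's axes at that moment; what a row does not reach only later rows make up. A row lasts 1/12 s, in which the tool goes at most 41.7 mm and 7.16 degrees, less where a joint would pass 70% of its speed; a pose out of reach is approached as far as the arm can. A call with a gripper value outside its range is refused whole. The fingers move at their own pace and stop on an object; FORCE is the grip in N (left out, the last holds). Time passes only in rows, so rows that repeat a pose let the fingers close. It gives the time, the measured TCP pose, the force, the opening and the grip force at its end, in the units of the state.
- robot.observe(): the state, without advancing time (a new reading comes with each control period).
- robot.read_camera(name): name is "side" or "top"; returns the picture (384x512x3 uint8, red, green, blue); there is no depth.
- robot.camera_model(name): a dict with "camera_matrix" (3x3 intrinsics, pixels), "position" and "attitude" of the camera in the world. Camera axes: x right, y down, z forward; pixel columns grow to the right and rows downward; lengths in m; the calibration is good to about 2 mm. A picture is of the moment at which its call begins. camera_model takes no time and is no camera call.
- robot.hand_in(): hands the job in; it is judged then, once.
The state is a dict: "time": time; "qpos": joint angles; "qvel": joint speeds; "joint_efforts": joint torques, N m; "tool_pos": TCP position; "tool_rot": TCP orientation; "contact_force": force on the tool from outside, world axes, zero at the start; "torque": the same for the moment, N m; "opening": finger opening in m; "grip_force": force on a finger pad.
Only numpy, scipy, OpenCV 4.12 (cv2) and the standard library are available. Lean on these libraries where they do the work, as an engineer would, in place of code of your own. Each camera call takes 0.05 s, during which the arm holds its last target. There are 200 camera calls.

## Working session

There is one attempt and no reset: what is moved stays moved. The work goes in short steps, Python scripts to look and compute and a shell command to move; the robot and the scene stay as the last step left them, time stands still between calls to the robot, and variables do not carry over. Pictures are saved under pics/ and viewed, at most 10 in all, crops included, and the job is handed in when it is done.

```bash
mkdir -p pics
cat > h.py <<'E'
import numpy as np, cv2
from cell import robot
from scipy.spatial.transform import Rotation as R
def cam(n):
    m=robot.camera_model(n); a=np.array(m["attitude"],float)
    Rm=a if a.shape==(3,3) else R.from_euler('xyz',a).as_matrix() if a.size==3 else R.from_quat(a).as_matrix()
    return np.array(m["camera_matrix"]),np.array(m["position"]),Rm
def ray(n,u,v,z):
    K,p,Rm=cam(n); d=Rm@np.linalg.solve(K,[u,v,1]); return p+d*(z-p[2])/d[2]
def proj(n,P):
    K,p,Rm=cam(n); c=K@(Rm.T@(np.array(P)-p)); return c[:2]/c[2]
def snap(n,f,crop=None,s=1):
    im=robot.read_camera(n)[:,:,::-1]
    if crop: x0,y0,x1,y1=crop; im=im[y0:y1,x0:x1]
    cv2.imwrite('pics/'+f,cv2.resize(im,None,fx=s,fy=s,interpolation=cv2.INTER_CUBIC))
E
python3 - <<'E'
from h import *
for n in("top","side"):
    print(robot.camera_model(n)); snap(n,n+"0.png",s=1.5)
s=robot.observe(); print(s); print(proj("top",s["tool_pos"]),proj("side",s["tool_pos"]))
E
```

```text
{'camera_matrix': array([[494.92583425,   0.        , 258.00674142],
       [  0.        , 494.92583425, 198.11709826],
       [  0.        ,   0.        ,   1.        ]]), 'position': array([0.22937628, 0.0259694 , 1.71684515]), 'attitude': array([-2.96687888, -0.00951221, -1.58374265])}
{'camera_matrix': array([[414.15972939,   0.        , 253.18157345],
       [  0.        , 414.15972939, 193.43679265],
       [  0.        ,   0.        ,   1.        ]]), 'position': array([-0.27107046, -0.9945361 ,  0.83962921]), 'attitude': array([-2.08846293e+00, -8.13204888e-04, -6.68465398e-01])}
{'time': 0.1, 'qpos': array([ 1.12699063e+00,  3.42670856e-01,  1.52492960e+00, -2.07309465e-05,
        1.27538415e+00, -1.45977277e-01]), 'qvel': array([ 0.00153115, -0.00316394, -0.00226564,  0.00081053,  0.00020878,
        0.00037195]), 'joint_efforts': array([ 2.20057067e-03, -4.31996119e+01, -2.44696659e+01,  7.20899552e-02,
        5.25457738e-02, -2.78156949e-05]), 'tool_pos': array([0.15387904, 0.5015742 , 0.23410237]), 'tool_rot': array([-3.14021263e+00, -1.82858061e-04,  2.84377015e+00]), 'contact_force': array([0.4187575 , 0.2776047 , 0.23766778]), 'torque': array([-0.03027341,  0.00318875,  0.01713291]), 'grip_force': 0.0, 'opening': 0.09172038481418207}
[ 90.22237059 313.94532637] [ 94.24493928 143.80444088]
```

View pics/top0.png

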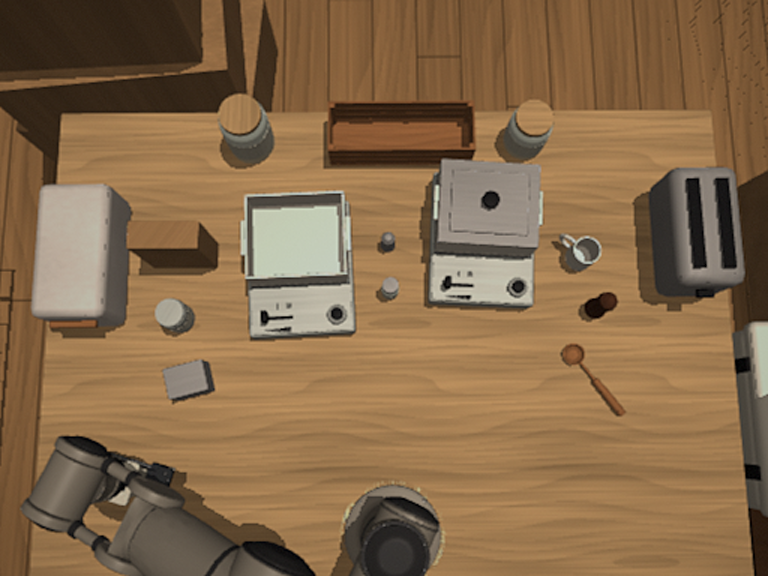

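View pics/side0.png

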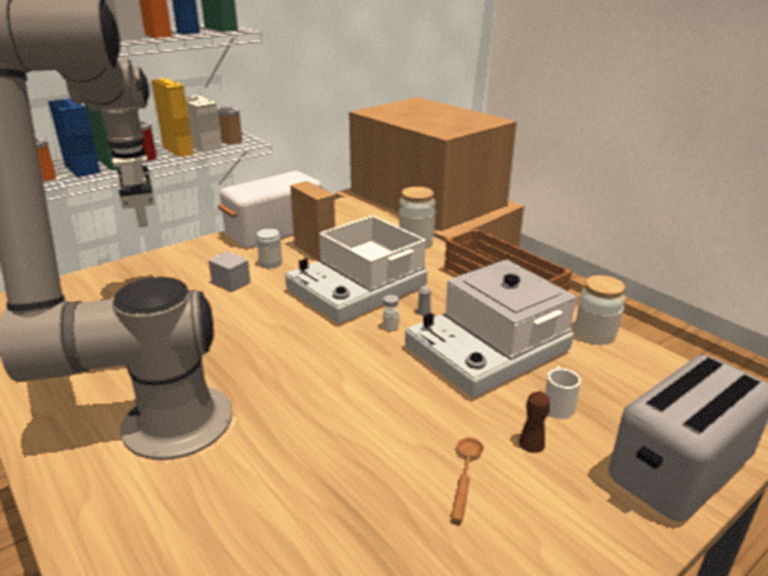

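The covered cooker is the right-hand one. In the top picture (1.5x scale) its lever is near (446,284) and its button near (518,287). I'll take crops to measure more closely.

Run:
```python
from h import *
snap("top","t1.png",(275,155,375,215),8)
snap("side","s1.png",(260,190,390,270),6)
```

```text
(no output)
```

View pics/t1.png

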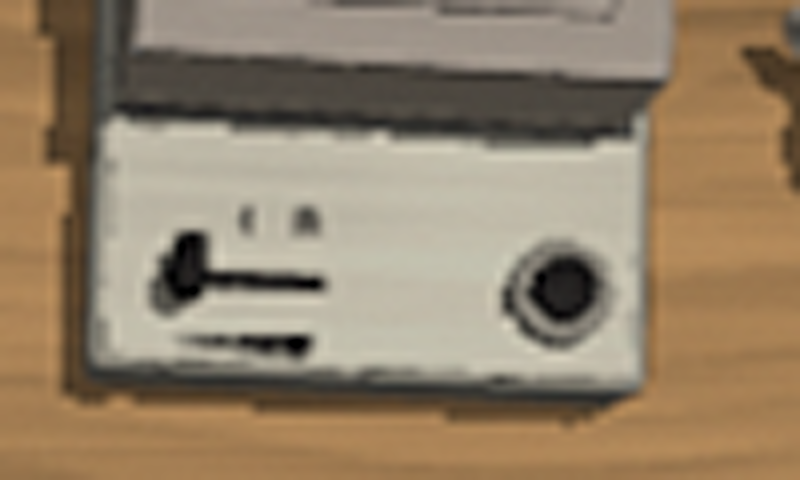

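View pics/s1.png

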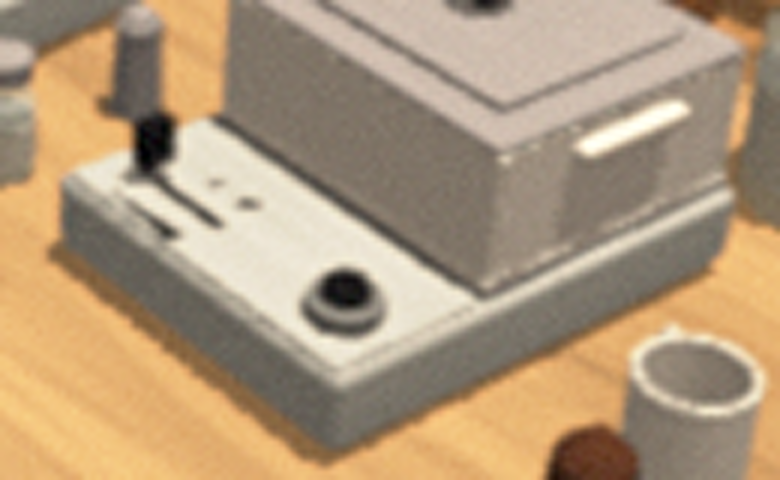

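Top crop: knob top about (190,262), button centre (564,287), front deck corners about (92,372) and (640,388). Side crop: knob top about (155,122), button about (345,287).

Run:
```python
from h import *
t=lambda u,v,z:ray("top",275+(u+.5)/8-.5,155+(v+.5)/8-.5,z).round(4)
s=lambda u,v,z:ray("side",260+(u+.5)/6-.5,190+(v+.5)/6-.5,z).round(4)
print("lev",t(190,262,.1),s(155,122,.1))
for z in(.065,.07,.075): print("btn",t(564,287,z),s(345,287,z))
c=[t(92,372,.06),t(640,388,.06),s(65,190,.06),s(342,380,.06),t(108,118,.06)]
print(c)
print("slotend",t(325,283,.06),s(222,225,.06))
b=t(564,287,.07);l=t(190,262,.1);print(np.linalg.norm((b-l)[:2]),np.degrees(np.arctan2(-(l-b)[0],(l-b)[1])))
for a,d in((0,1),(2,3)):
  v=c[a]-c[d];print(np.degrees(np.arctan2(-v[0],v[1])),np.linalg.norm(v))
```

```text
lev [ 0.5496 -0.1279  0.1   ] [ 0.5502 -0.1311  0.1   ]
btn [ 0.5439 -0.2902  0.065 ] [ 0.557  -0.2756  0.065 ]
btn [ 0.543  -0.2893  0.07  ] [ 0.5516 -0.2803  0.07  ]
btn [ 0.542  -0.2883  0.075 ] [ 0.5463 -0.2849  0.075 ]
[array([ 0.5104, -0.0888,  0.06  ]), array([ 0.5008, -0.3216,  0.06  ]), array([ 0.5055, -0.1069,  0.06  ]), array([ 0.5029, -0.3263,  0.06  ]), array([ 0.621 , -0.0982,  0.06  ])]
slotend [ 0.5478 -0.1891  0.06  ] [ 0.5512 -0.1876  0.06  ]
0.16153488787255835 -2.341645462199124
-2.3613746581756057 0.2329978540673712
-0.6789519319223847 0.21941540511094473
```

```bash
python3 -m jog '[[[-1,-0.03,-0.025,0,-0.1],[-1,-0.06,-0.05,0,-0.2],[-1,-0.09,-0.075,0,-0.256],[-1,-0.12,-0.1,0,-0.256],[-1,-0.15,-0.125,0,-0.256]]]' 20
cat >> h.py <<'E'
def togo(x,y,z,yaw):
    s=robot.observe(); Rm=R.from_euler('xyz',s["tool_rot"]).as_matrix()
    d=Rm.T@(np.array([x,y,z])-s["tool_pos"]); print("shift",d.round(4),"turn",round(s["tool_rot"][2]-yaw,4),"F",s["contact_force"].round(2),"q",s["qpos"].round(2),s["time"])
E
python3 -c "
from h import *
togo(.55,-.085,.235,3.10)"
```

```text
time: 0.62
tool_pos: [0.2611, 0.3368, 0.2346]
tool_rot: [-3.142, 0.0, 3.101]
contact_force: [0.9, 0.1, -0.4]
opening: 0.0629
grip_force: 0.0
shift [-3.058e-01 -4.097e-01 -3.000e-04] turn 0.0009 F [ 0.92  0.06 -0.44] q [ 0.73  0.16  1.77 -0.    1.21 -0.8 ] 0.6167
```

```bash
python3 -m jog '[[[-1,-0.024,-0.032,0,0],[-1,-0.048,-0.064,0,0],[-1,-0.072,-0.096,0,0],[-1,-0.096,-0.128,0,0],[-1,-0.12,-0.16,0,0]]]'
python3 -m jog '[[[-1,-0.024,-0.032,0,0],[-1,-0.048,-0.064,0,0],[-1,-0.072,-0.096,0,0],[-1,-0.096,-0.128,0,0],[-1,-0.12,-0.16,0,0]]]'
python3 -c "
from h import *
togo(.55,-.085,.235,3.10)"
```

```text
time: 1.03
tool_pos: [0.3746, 0.1717, 0.2348]
tool_rot: [3.141, 0.0, 3.1]
contact_force: [1.3, 0.5, 1.8]
opening: 0.0296
grip_force: 0.0
time: 1.45
tool_pos: [0.4878, 0.0067, 0.2347]
tool_rot: [3.141, -0.0, 3.099]
contact_force: [1.1, 0.8, 0.3]
opening: 0.0012
grip_force: 0.0
shift [-0.066  -0.089  -0.0004] turn -0.0006 F [1.07 0.81 0.35] q [-0.14  0.27  1.62  0.    1.25 -1.67] 1.45
```

```bash
python3 -m jog '[[[-1,-0.022,-0.028,0,0],[-1,-0.044,-0.056,0,0],[-1,-0.065,-0.084,0.035,0],[-1,-0.065,-0.084,0.07,0],[-1,-0.065,-0.084,0.1,0]]]'
python3 -m jog '[[[-1,0,0,0,0],[-1,0,0,0,0]]]'
python3 -c "
from h import *
togo(.55,-.129,.09,3.10)
snap('side','s2.png',(240,160,370,257),6)
snap('top','t2.png',(255,135,355,210),7)
"
```

```text
time: 1.87
tool_pos: [0.5489, -0.0801, 0.1321]
tool_rot: [-3.142, -0.0, 3.097]
contact_force: [0.0, 0.7, -0.7]
opening: 0.0004
grip_force: 0.0
time: 2.03
tool_pos: [0.5477, -0.0778, 0.1338]
tool_rot: [3.141, -0.004, 3.1]
contact_force: [-0.1, 0.4, 1.1]
opening: 0.0004
grip_force: 0.0
shift [-0.0046 -0.0511  0.0437] turn -0.0005 F [-0.1   0.45  1.12] q [-0.28  0.49  1.58  0.    1.07 -1.81] 2.0333
```

View pics/s2.png

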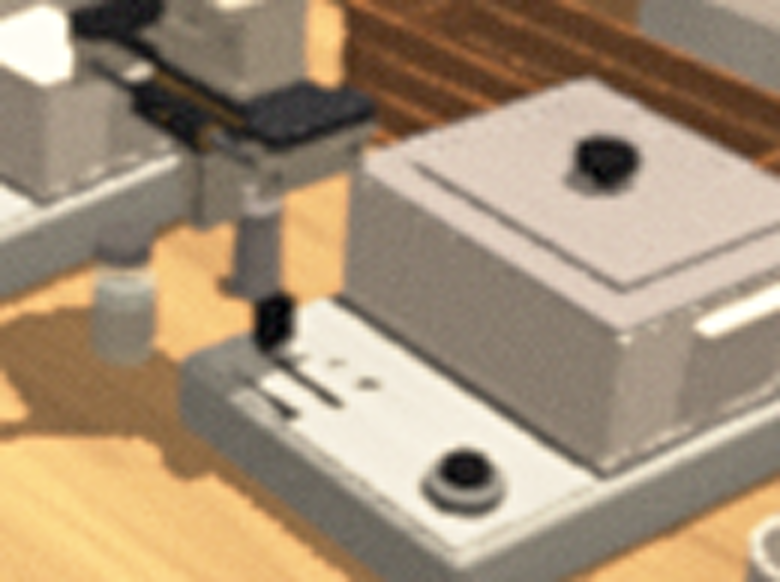

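View pics/t2.png

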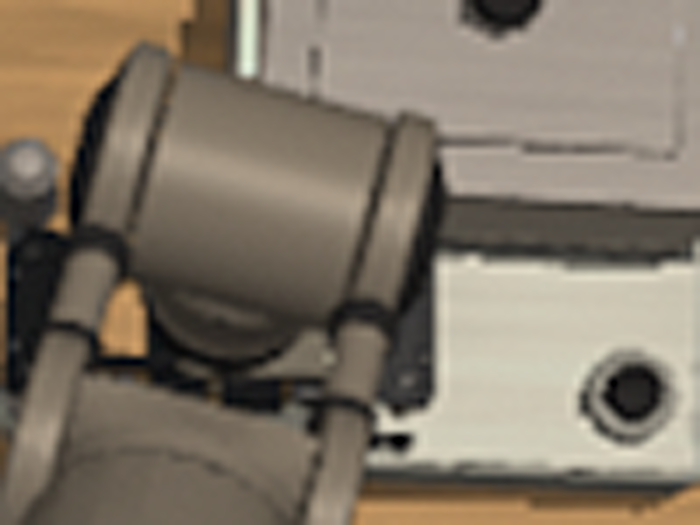

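```bash
python3 -c "
from h import *
for P in ([.548,-.078,.126],[.548,-.097,.126],[.548,-.059,.126],[.548,-.078,.19],[.55,-.129,.1]):
    print(P,((proj('side',P)-[240,160]+.5)*6).round())
print(ray('top',389/1.5,282/1.5,.085))"
```

```text
[0.548, -0.078, 0.126] [212. 226.]
[0.548, -0.097, 0.126] [234. 240.]
[0.548, -0.059, 0.126] [190. 213.]
[0.548, -0.078, 0.19] [215. 127.]
[0.55, -0.129, 0.1] [273. 301.]
[0.55167766 0.00181376 0.085     ]
```

Side crop: the fingertip is at (212,226), just as predicted, and left of the knob at (273,301). Next I lower it and approach slowly.

```bash
python3 -m jog '[[[-1,-0.002,0,0.022,0],[-1,-0.002,0,0.043,0],[-1,-0.002,0,0.043,0],[-1,-0.002,-0.01,0.043,0],[-1,-0.002,-0.02,0.043,0]]]'
python3 -m jog '[[[-1,0,-0.004,0,0],[-1,0,-0.008,0,0],[-1,0,-0.012,0,0],[-1,0,-0.016,0,0],[-1,0,-0.02,0,0]]]'
python3 -c "
from h import *
togo(.55,-.129,.09,3.10)"
```

```text
time: 2.55
tool_pos: [0.5511, -0.0986, 0.0941]
tool_rot: [-3.141, 0.004, 3.102]
contact_force: [0.8, -0.1, -0.1]
opening: 0.0006
grip_force: 0.0
time: 2.97
tool_pos: [0.5494, -0.1184, 0.0926]
tool_rot: [-3.141, 0.002, 3.1]
contact_force: [0.8, 1.2, 1.2]
opening: 0.0004
grip_force: 0.6
shift [-0.0011 -0.0105  0.0026] turn -0.0002 F [0.76 1.21 1.18] q [-0.35  0.56  1.61  0.    0.98 -1.88] 2.9667
```

```bash
for i in 1; do python3 -m jog '[[[-1,0,-0.004,0,0],[-1,0,-0.008,0,0],[-1,0,-0.012,0,0],[-1,0,-0.016,0,0],[-1,0,-0.02,0,0]]]'; done
python3 -m jog '[[[-1,0,-0.004,0,0],[-1,0,-0.008,0,0],[-1,0,-0.012,0,0],[-1,0,-0.014,0,0],[-1,0,-0.014,0,0]]]'
```

```text
time: 3.38
tool_pos: [0.5478, -0.1376, 0.0916]
tool_rot: [3.14, -0.001, 3.1]
contact_force: [1.4, 4.0, 1.3]
opening: 0.0004
grip_force: 2.1
time: 3.8
tool_pos: [0.5476, -0.1529, 0.0917]
tool_rot: [-3.141, 0.0, 3.099]
contact_force: [-0.1, -1.3, 0.3]
opening: 0.0003
grip_force: 0.0
```

```bash
python3 -m jog '[[[-1,0,-0.003,0,0],[-1,0,-0.006,0,0],[-1,0,-0.009,0,0],[-1,0,-0.011,0,0],[-1,0,-0.011,0,0]]]'
python3 -m jog '[[[-1,0,-0.002,0,0],[-1,0,-0.003,0,0],[-1,0,-0.003,0,0]]]'
python3 -c "
from h import *
snap('side','s3.png',(240,160,370,257),6)"
```

```text
time: 4.22
tool_pos: [0.5471, -0.1578, 0.0918]
tool_rot: [3.133, -0.001, 3.099]
contact_force: [2.8, 22.4, 5.9]
opening: 0.0005
grip_force: 11.3
time: 4.47
tool_pos: [0.547, -0.1582, 0.0918]
tool_rot: [3.129, -0.001, 3.1]
contact_force: [3.2, 31.9, 7.5]
opening: 0.0008
grip_force: 16.3
```

View pics/s3.png

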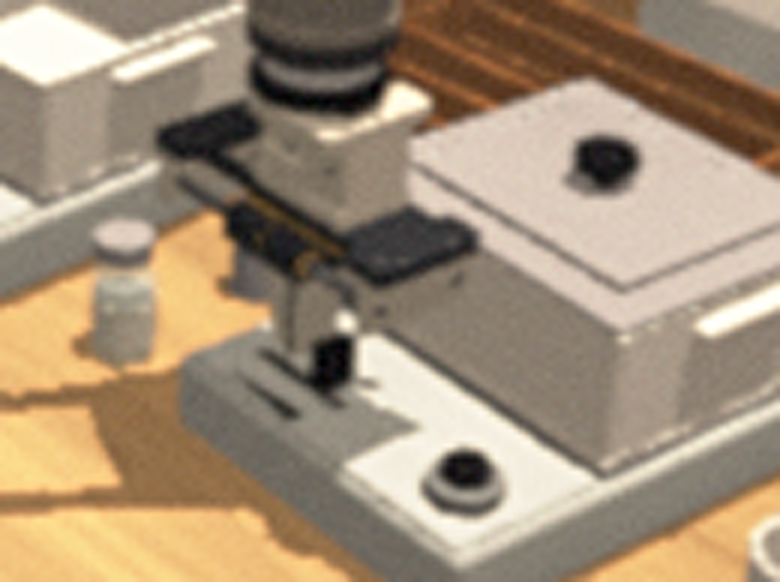

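The push ended against the stop with about 32 N, and the knob in the picture has moved from (273,320) to (333,355), roughly 52 mm, so the lever is on high. I'll back off, lift and go to the button.

```bash
python3 -m jog '[[[-1,0,0.01,0,0],[-1,0,0.022,0,0],[-1,0,0.022,0,0],[-1,0,0.022,-0.03,0],[-1,0,0.022,-0.06,0]]]'
python3 -c "
from h import *
togo(.5425,-.288,.13,3.10)"
```

```text
time: 4.93
tool_pos: [0.5467, -0.144, 0.1508]
tool_rot: [3.141, -0.004, 3.1]
contact_force: [0.8, -0.2, 0.6]
opening: 0.0003
grip_force: 0.0
shift [-0.0019 -0.1441  0.0206] turn 0.0 F [ 0.83 -0.21  0.6 ] q [-0.39  0.49  1.53 -0.    1.12 -1.92] 4.9333
```

```bash
python3 -m jog '[[[-1,-0.001,-0.036,0,0],[-1,-0.002,-0.072,0,0],[-1,-0.002,-0.108,0,0],[-1,-0.002,-0.144,0,0],[-1,-0.002,-0.144,0.03,0]]]'
python3 -m jog '[[[-1,0,0,0.01,0],[-1,0,0,0.01,0]]]'
python3 -c "
from h import *
togo(.5425,-.288,.086,3.10)
snap('side','s4.png',(260,190,390,287),6)"
```

```text
time: 5.35
tool_pos: [0.5459, -0.2975, 0.127]
tool_rot: [-3.131, 0.011, 3.095]
contact_force: [0.2, -0.5, 0.7]
opening: 0.0005
grip_force: 0.0
time: 5.52
tool_pos: [0.5415, -0.2872, 0.1083]
tool_rot: [3.138, -0.006, 3.099]
contact_force: [-0.6, 0.8, -0.4]
opening: 0.0002
grip_force: 0.0
shift [-0.0011 -0.0008  0.0223] turn -0.0014 F [-0.6   0.83 -0.4 ] q [-0.61  0.62  1.43  0.    1.1  -2.14] 5.5167
```

View pics/s4.png

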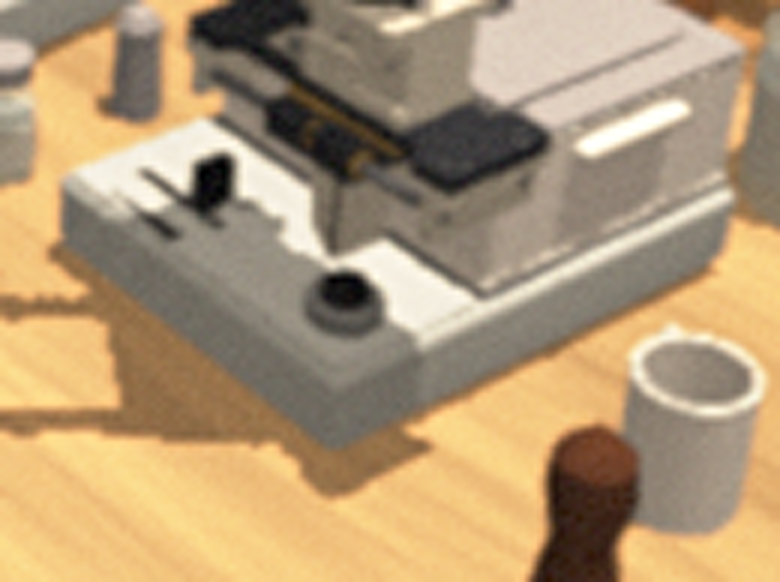

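The lever sits at the right-hand end of its slot at (213,180), and the fingertip at (337,250) is directly above the button at (345,287). Now pressing down slowly.

```bash
python3 -m jog '[[[-1,-0.001,0,0.008,0],[-1,-0.001,0,0.016,0],[-1,-0.001,0,0.018,0],[-1,-0.001,0,0.02,0],[-1,-0.001,0,0.022,0]]]'
python3 -m jog '[[[-1,0,0,0.0015,0],[-1,0,0,0.003,0],[-1,0,0,0.003,0]]]'
```

```text
time: 5.98
tool_pos: [0.5451, -0.2877, 0.0899]
tool_rot: [-3.141, 0.0, 3.1]
contact_force: [0.4, 1.6, 2.3]
opening: 0.0003
grip_force: 0.8
time: 6.23
tool_pos: [0.5451, -0.2878, 0.0869]
tool_rot: [3.141, 0.001, 3.1]
contact_force: [0.4, 1.6, 3.1]
opening: 0.0006
grip_force: 1.6
```

```bash
python3 -m jog '[[[-1,0,0,0.0015,0],[-1,0,0,0.003,0],[-1,0,0,0.003,0]]]'
python3 -m jog '[[[-1,0,0,0.001,0],[-1,0,0,0.002,0],[-1,0,0,0.002,0]]]'
```

```text
time: 6.48
tool_pos: [0.5452, -0.2879, 0.0843]
tool_rot: [-3.141, 0.001, 3.1]
contact_force: [0.1, 3.7, 5.7]
opening: 0.0003
grip_force: 2.5
time: 6.73
tool_pos: [0.5453, -0.288, 0.0841]
tool_rot: [-3.141, 0.002, 3.1]
contact_force: [-4.1, 5.5, 16.5]
opening: 0.0005
grip_force: 8.4
```

The button went hard at about 6 mm of travel, the force rising through roughly 5 N to 16 N, so it is fully in. Release and lift clear.

```bash
python3 -m jog '[[[-1,0,0,-0.01,0],[-1,0,0,-0.04,0],[-1,0,0,-0.08,0],[-1,0,0,-0.11,0],[-1,0,0,-0.11,0]]]'
python3 -m jog '[[[-1,0,0,0,0],[-1,0,0,0,0],[-1,0,0,0,0]]]'
python3 -c "
from h import *
snap('side','s5.png',None,1.5)"
```

```text
time: 7.15
tool_pos: [0.5473, -0.2902, 0.1988]
tool_rot: [-3.135, 0.01, 3.1]
contact_force: [1.0, -0.6, 1.0]
opening: 0.0002
grip_force: 0.0
time: 7.4
tool_pos: [0.544, -0.2877, 0.1898]
tool_rot: [3.14, -0.003, 3.1]
contact_force: [0.3, -0.3, -0.5]
opening: 0.0003
grip_force: 0.0
```

View pics/s5.png

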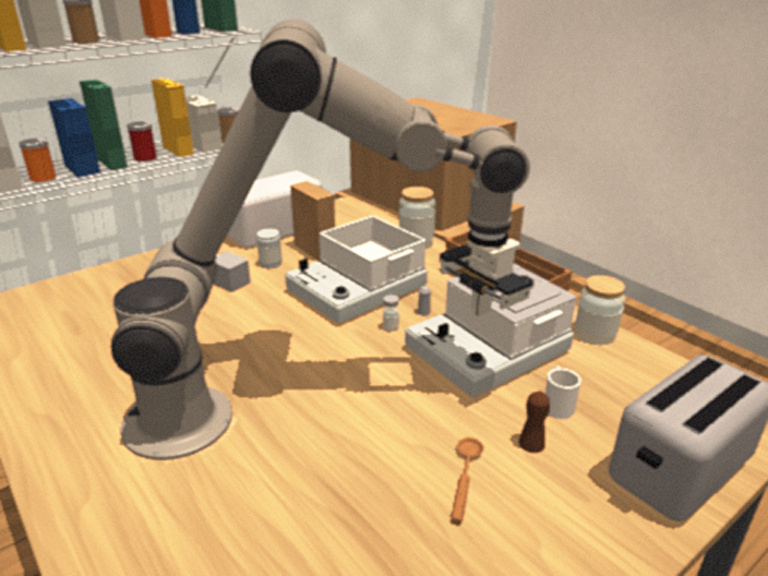

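The lever is at the right, at (443,328), the button is out at (475,358), and nothing else has moved. The gripper is clear.

```bash
python3 -c "
from cell import robot
print(robot.hand_in())"
```

```text
the job is handed in; nothing more can be done
None
```

I pushed the covered cooker's lever past low to high (against the end stop), pressed its start button fully in and let it go, then handed the job in; the last picture shows everything else where it stood, and no verdict came back.

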